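# Set and clamp the bayonet socket carriage

## Task

On the air chuck mount, undo the black wing knob, slide its carriage along the rail until the end face of the brass socket gently meets the face of the chrome inflator head, and then screw the knob down until it is firmly tight so that the carriage is locked there. Leave the tin, the hammer and the hub cap alone.

Things in the scene. Friction and masses are not known exactly. Their poses are not given: they have to be found in the camera images.
- knob: black wing knob of the clamp screw, upright on the carriage: wing 72 mm long, 16 mm thick, 28 mm tall. Origin: mid-wing on the screw's axis, about 112 mm above the table; x along the wing, y across it, z up. Hub 40 mm across ends 24 mm below the origin; carriage top 45 mm below. Clockwise from above tightens (sinks 2 mm per rad); starts done up; own drag 0.13 N m, firm is 0.3 N m or more
- rail: steel rail 44 mm wide, 440 mm long, on the mount's bed, under the screw's tip. Origin: middle of its top, 31 mm above the table; y along the rail to the head. It falls about 1.2 mm per 100 mm towards the head, so there the knob turns further down than it was found before it bites; then resistance climbs steeply. No mark shows tight: feel for it
- carriage: aluminium carriage, 84 mm across and 90 mm along the rail, top 67 mm above the table, sliding only along the rail (2.5 N drag when free); carries the knob at its middle and the socket at its head-side end. Origin: on the knob's axis at table height; y along the rail to the head. Undoing the knob about 1 rad frees it; it can then be moved by the knob itself
- socket_face (a point): centre of the free end face of the brass socket: a round tube 40 mm in diameter lying along the rail, 95 mm along the rail from the knob's axis, 52 mm above the table; y points along the rail to the head
- head_face (a point): centre of the flat 40 mm face of the chrome inflator head, bolted fast on the rail in line with the socket, 52 mm above the table; y points along the rail away from the socket. Starts 35 to 145 mm from the socket's face. The head's lever reaches 90 mm above the table
- tin: open tin of valve cores, 86 mm in diameter, 62 mm tall; origin: centre of its underside; to be left alone
- hammer: red plastic hammer lying on the counter, 207 mm long, 85 mm across the head, 38 mm high; origin: on the counter under the handle's axis, 120 mm from the handle's end; x points to the head; to be left alone
- hub_cap: grey steel hub cap lying on the counter, 196 mm in diameter, 38 mm high; origin: centre of its underside; to be left alone

How it is judged:
By the outcome, as a careful person would: the job done as asked, in the order asked, and still so for the second after the job is handed in, with the robot touching nothing.
It also fails if it takes over 54 s, if anything falls off the work surface, if the arm or the gripper's body presses on something with over 40 N, if the wrist force passes 120 N, or if a joint passes its speed limit or range.

## Robot

A 7-joint arm with a two-finger parallel gripper is mounted at the origin on the work surface. World frame = base frame: x ahead of the robot, y to its left, z up, the work surface at z = 0. Lengths are in mm, angles in rad, forces in N, time in s.
With the tool pointing down it reaches from about 400 to 900 mm from the base axis. Payload 5.6 kg.
Tool frame: the origin (TCP) lies midway between the tips of the shut fingers; the grasp point (between the pads) lies 19 mm behind it; z points along the fingers, y is the line along which they close (so a half turn about z gives the same grasp; the last joint's range is limited). The gripper opens to 92 mm and grips with 3 to 60 N. Pads are 20 mm wide; open, the fingers measure 128 mm over their backs; the gripper's body (75 mm by 189 mm) begins 69 mm behind the grasp point.
Start: joints at [-1.209, 0.468, -0.012, 1.603, 0.006, 1.071, -0.056], TCP at [256.033, 597.458, 214.592] pointing down, gripper open.
Joint ranges: [-2.53, 2.53], [-0.31, 2.02], [-1.57, 1.55], [0.28, 2.44], [-1.29, 4.43], [0.15, 1.84], [-2.92, 2.92]. Speed limits (rad/s): [2.57, 2.57, 3.14, 3.14, 3.14, 3.14, 3.14].

## Interface

Orientations are given as a rotation vector (axis times angle).
In Python, from cell import robot, grip, kin, viewer gives the robot as it stands. Calls block until the motion is done:
- robot.movep(position, orientation): joint-space move of the TCP to a pose.
- robot.servo_line(position, feed=150, rotation=None): straight line of the TCP; rotation=None keeps the orientation; feed is the mean speed in mm/s.
- robot.goto_joints(angles): joint-space move.
- grip(opening, newtons=None): opening from 0.0 (shut) to 1.0 (fully open); newtons is the grip in N (None keeps the last); returns when the fingers have stopped.
- robot.hold(seconds).
- kin.ik(position, orientation): joint angles nearest the present ones, or None.
- robot.observe(): the state.
- viewer.read_camera(name): name is "scene" or "top" or "wrist"; returns the picture (420x560x3 uint8, red, green, blue); there is no depth.
- viewer.camera_info(name): a dict with "camera_matrix" (3x3 intrinsics, pixels), "k1" (the pictures are not rectified: a ray, as slopes to the right and down, at radius r is drawn at 1 + k1 r^2 times it, then the intrinsics apply), "R" (3x3) and "t" (3): a world point X has camera coordinates R X + t. Camera axes: x right, y down, z forward; pixel columns grow to the right and rows downward; lengths in mm; the calibration is good to about 2 mm. A picture is of the moment at which its call begins: read the wrist's pose just before it. camera_info takes no time and is no camera call; for the wrist camera it gives the pose at the moment of the call.
A pose or a line that the arm cannot do raises robot.IKError and nothing moves.
- robot.job_done(): hands the job in; it is judged then, once.
Trained networks look in the newest picture that a camera, given by its name, has taken for a name from the list of things; names that differ only in an ending like _2 or _b are one class to them, and where a whole thing is asked for, a point or a joint stands for the part that bears it (a point fixed in the world has none). Each returns a list of dicts, best first, with "confidence" (0 to 1); they miss things now and then, are a little off and sometimes report something else, mostly with a low value. They report only what shows in the picture. A call takes as long as a camera call.
- viewer.silhouettes(name, camera): "mask" (420x560 bool, what is visible of it).
- viewer.pinpoint(name, camera): "at" ([x, y, z] in mm, in the coordinates of the camera as it stood for that picture, good to about 4 mm: a listed point, or the origin of a listed thing).
The state is a dict: "t": time; "joints": joint angles; "joint_velocities": joint speeds; "joint_torque": joint torques, N m; "tcp_pos": TCP position; "tcp_rot": TCP orientation; "contact_force": force on the tool from outside, world axes, zero at the start; "wrist_torque": the same for the moment, N m; "grip_width": opening from 0.0 (shut) to 1.0 (fully open); "grip_force": force on a finger pad.
Only numpy, scipy, OpenCV 4.12 (cv2) and the standard library are available. Lean on these libraries where they do the work, as an engineer would, in place of code of your own. Each camera call takes 0.05 s, during which the arm holds its last target. There are 200 camera calls.

## Working session

There is one attempt and no reset: what is moved stays moved. The work goes in short steps, each a Python script; the robot and the scene stay as the last script left them, time stands still between calls to the robot, and variables do not carry over. Pictures are saved under pics/ and viewed, at most 10 in all, crops included, and the job is handed in when it is done.

```bash
ls; mkdir -p pics; cat > h.py <<'E'
from cell import robot, grip, kin, viewer
import numpy as np, cv2
from scipy.spatial.transform import Rotation as Ro
def pin(name,cam):
    ci=viewer.camera_info(cam); R=np.array(ci["R"]);t=np.array(ci["t"])
    return [(round(d["confidence"],2),np.round(R.T@(np.array(d["at"])-t),1)) for d in viewer.pinpoint(name,cam)[:2]]
def shot(cam,f=None):
    im=viewer.read_camera(cam)
    if f: cv2.imwrite(f,cv2.cvtColor(im,cv2.COLOR_RGB2BGR))
    return im
def ray(cam,uv,z):
    "pixel -> world point on plane z"
    ci=viewer.camera_info(cam);K=np.array(ci["camera_matrix"]);R=np.array(ci["R"]);t=np.array(ci["t"])
    p=np.array([(uv[0]-K[0,2])/K[0,0],(uv[1]-K[1,2])/K[1,1]]);q=p.copy()
    for _ in range(20): q=p/(1+ci["k1"]*(q@q))
    d=R.T@np.array([q[0],q[1],1]);c=-R.T@t
    return c+d*(z-c[2])/d[2]
def st():
    s=robot.observe();return s
E
python3 - <<'E'
from h import *
s=st();print({k:np.round(v,3) for k,v in s.items()})
for c in("scene","top","wrist"):
    shot(c,f"pics/{c}0.png")
    for n in("knob","rail","carriage","socket_face","head_face","tin","hammer","hub_cap"): print(c,n,pin(n,c))
ims=[cv2.imread(f"pics/{c}0.png") for c in("top","scene")]
cv2.imwrite("pics/a.png",cv2.resize(np.hstack(ims),(800,300)))
print(st()["t"])
E
```

```text
pics
{'t': np.float64(0.0), 'joints': array([-1.209,  0.468, -0.012,  1.604,  0.006,  1.071, -0.056]), 'joint_velocities': array([-0.   ,  0.   , -0.001, -0.   ,  0.001, -0.   , -0.001]), 'joint_torque': array([-0.0000e+00, -5.2057e+01, -1.3000e-02, -2.4375e+01, -5.7000e-02,
        1.7000e-02,  0.0000e+00]), 'tcp_pos': array([255.813, 596.922, 213.645]), 'tcp_rot': array([-6.310e-01, -3.077e+00,  3.000e-03]), 'contact_force': array([-0.153, -0.091, -0.047]), 'wrist_torque': array([-0.01 ,  0.013, -0.022]), 'grip_force': np.float64(0.0), 'grip_width': np.float64(1.0)}
scene knob [(0.58, array([491.5, -44.2, 113.2]))]
scene rail [(0.59, array([515.9,  65.8,  32.8]))]
scene carriage [(0.64, array([491.8, -45.8,  -2.7])), (0.37, array([672.2, 133.1,   1.5]))]
scene socket_face [(0.81, array([512.1,  51.1,  49.4]))]
scene head_face [(0.67, array([527. , 119.2,  47. ]))]
scene tin [(0.6, array([672.9, 131.2,  -2.8]))]
scene hammer []
scene hub_cap [(0.87, array([ 408.3, -276.3,    4.4]))]
top knob [(0.65, array([493.2, -51.7, 112.5]))]
top rail [(0.81, array([517.5,  64.8,  29.5]))]
top carriage [(0.77, array([494.4, -46.8,   1.6]))]
top socket_face [(0.64, array([513.5,  45.1,  53.7]))]
top head_face [(0.86, array([525.9, 108.9,  52.1]))]
top tin [(0.6, array([669.5, 136.2,  -0.7]))]
top hammer [(0.87, array([354. ,  64.5,  -1.9]))]
top hub_cap [(0.87, array([ 405.7, -281.4,    5. ]))]
wrist knob []
wrist rail []
wrist carriage []
wrist socket_face []
wrist head_face []
wrist tin []
wrist hammer []
wrist hub_cap []
1.35
```

View pics/top0.png

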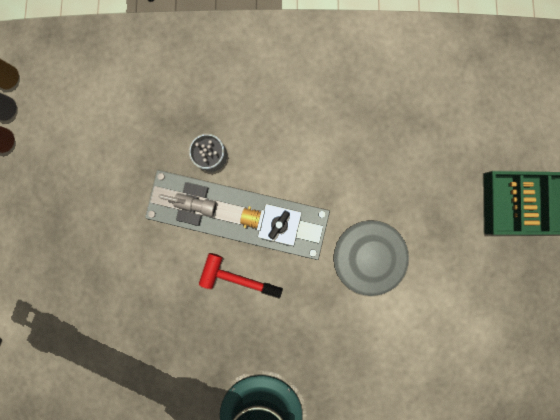

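View pics/scene0.png

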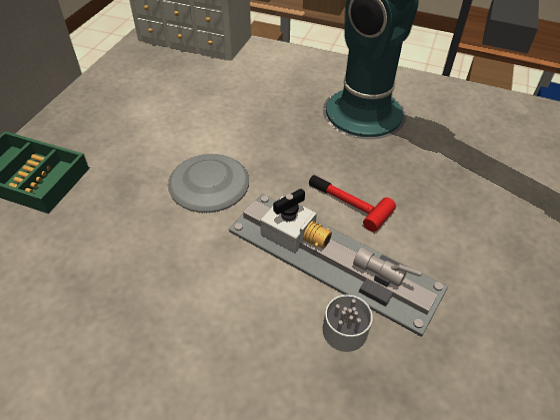

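The top view shows the black wing at about (280,225), with its wing running (289,213)–(271,237), and the head to its left along +y. The networks agree with this: gap about 65 mm, rail direction about (0.2, 0.98). Next I'll look closely with the wrist camera to get the wing angle.

```bash
cat >> h.py <<'E'
def down(a):
    "tool down, closing line (tool y) at world yaw a"
    y=np.array([np.cos(a),np.sin(a),0]);z=np.array([0,0,-1.]);x=np.cross(y,z)
    return Ro.from_matrix(np.c_[x,y,z])
def wing(cam):
    m=viewer.silhouettes("knob",cam)
    m=m[0]["mask"]; vu=np.argwhere(m)
    P=np.array([ray(cam,(u,v),126)[:2] for v,u in vu])
    c=P.mean(0);w,V=np.linalg.eigh(np.cov((P-c).T));d=V[:,1]
    return c,np.degrees(np.arctan2(d[1],d[0]))%180,np.sqrt(w),m
E
python3 - <<'E'
from h import *
shot("top");print(wing("top")[:3])
q=st()["joints"]
for a in np.radians([-60,-30,0,30,60,90,120,150,180,210]):
    s=kin.ik([492,-48,101],down(a).as_rotvec()); print(round(np.degrees(a)),None if s is None else np.round(s,2))
robot.movep([470,-48,280],down(np.radians(30)).as_rotvec())
shot("wrist","pics/w1.png");print(wing("wrist")[:3])
for n in("knob","carriage","socket_face","head_face"): print(n,pin(n,"wrist"))
print(st()["t"],np.round(st()["joints"],2))
E
```

```text
(array([493.23532742, -48.21269217]), np.float64(147.1966485080664), array([ 8.32051111, 17.95275777]))
-60 [-0.54  0.43  0.7   2.1  -0.41  0.74 -0.62]
-30 [-0.49  0.42  0.63  2.1  -0.37  0.73 -0.14]
0 [-0.43  0.4   0.56  2.1  -0.32  0.72  0.34]
30 [-0.38  0.39  0.5   2.1  -0.28  0.72  0.82]
60 [-0.33  0.39  0.43  2.09 -0.25  0.71  1.31]
90 [-0.27  0.38  0.36  2.09 -0.2   0.71  1.79]
120 [-0.2   0.37  0.28  2.08 -0.15  0.7   2.27]
150 [-0.09  0.37  0.14  2.08 -0.08  0.7   2.72]
180 [-0.93  0.82  1.35  2.12 -0.96  1.05 -2.2 ]
210 [-0.93  0.82  1.35  2.12 -0.96  1.05 -1.68]
(array([490.79383763, -44.80205895]), np.float64(145.44232124252346), array([ 7.79782333, 18.19045461]))
knob [(0.74, array([495.1, -44.8, 112.6]))]
carriage [(0.84, array([ 4.887e+02, -4.630e+01, -4.000e-01]))]
socket_face []
head_face [(0.68, array([525. , 110.3,  52.9]))]
4.175 [-0.56  0.08  0.64  1.98 -0.06  1.1   0.62]
```

View pics/w1.png

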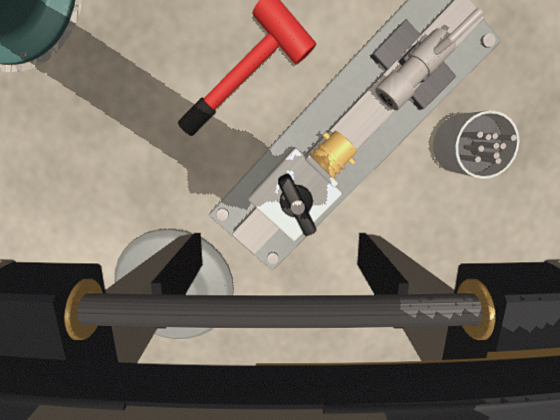

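The wrist picture shows the wing from (285,180) to (312,232), at a yaw of about 146°. The fingers clear the mount and everything else. Now I'll grasp it, softly at first.

```bash
cat >> h.py <<'E'
def rep(tag=""):
    s=st();R=Ro.from_rotvec(s["tcp_rot"]).as_matrix()
    print(tag,"t%.2f"%s["t"],"p",np.round(s["tcp_pos"],1),"yaw %.1f"%np.degrees(np.arctan2(R[1,1],R[0,1])),"F",np.round(s["contact_force"],1),"M",np.round(s["wrist_torque"],2),"g",round(float(s["grip_width"]),3),round(float(s["grip_force"]),1),"j7 %.2f"%s["joints"][6],flush=True)
    return s
E
python3 - <<'E'
from h import *
print(ray("wrist",(285,178),126)-ray("wrist",(313,233),126))
a=np.radians(56.3)
robot.movep([493,-47,160],down(a).as_rotvec());rep()
robot.servo_line([493,-47,101.5],feed=60);rep()
grip(0.0,5);rep("soft")
E
```

```text
[-57.53543993  37.10713853   0.        ]
 t4.81 p [493.3 -47.2 160.4] yaw 56.2 F [ 0.3 -0.8  0. ] M [ 0.03  0.04 -0.01] g 1.002 0.0 j7 1.23
 t5.93 p [493.3 -47.1 101.8] yaw 56.3 F [ 0.2  0.3 -0.1] M [ 0.04  0.01 -0.  ] g 0.996 0.0 j7 1.31
soft t7.06 p [492.8 -47.2 101.5] yaw 56.3 F [-1.  -0.6  0.7] M [-0.18  0.12  0.07] g 0.175 5.0 j7 1.31
```

```bash
python3 - <<'E'
from h import *
grip(0.0,45);rep("firm")
s=st();p=s["tcp_pos"].copy()
a0=np.radians(56.3)
for th in (0.1,0.3,0.6,0.9,1.2):
    robot.servo_line([493,-47,101.5+2*th],feed=5 if th<.2 else 2.0,rotation=down(a0+th).as_rotvec()) if 0 else robot.movep([493,-47,101.5+2*th],down(a0+th).as_rotvec())
    rep(th)
E
```

```text
firm t7.28 p [492.9 -47.1 101.5] yaw 56.3 F [-0.7 -0.9  0.8] M [-0.2   0.24  0.09] g 0.173 45.0 j7 1.31
0.1 t7.53 p [492.9 -47.1 101.6] yaw 61.9 F [-0.1 -0.7 -0.6] M [-0.14  0.13  0.2 ] g 0.167 45.0 j7 1.39
0.3 t7.81 p [492.8 -47.1 101.9] yaw 73.2 F [ 0.5 -0.8 -2.9] M [-0.23 -0.02  0.14] g 0.173 45.0 j7 1.56
0.6 t8.17 p [492.8 -47.2 102.5] yaw 90.3 F [ 0.9 -1.6 -3.2] M [-0.27 -0.02  0.12] g 0.175 45.0 j7 1.82
0.9 t8.53 p [492.8 -47.2 103.1] yaw 107.5 F [ 0.6 -1.9 -4.3] M [-0.3   0.04  0.1 ] g 0.169 45.0 j7 2.08
1.2 t8.88 p [492.8 -47.2 103.7] yaw 124.6 F [-0.4 -2.9 -5.9] M [-0.43 -0.01  0.15] g 0.17 45.0 j7 2.34
```

```bash
python3 - <<'E'
from h import *
u=np.array([.204,.979,0]);p0=np.array([493,-47,103.9])
for d in (10,30,50,58): 
    robot.servo_line(p0+u*d,feed=40); s=rep(d)
    print("along %.1f lat %.1f  dist %.1f"%(s["contact_force"]@u, s["contact_force"]@[.979,-.204,0],(s["tcp_pos"]-p0)@u))
    if s["contact_force"]@u<-8: break
E
```

```text
10 t9.28 p [495.5 -35.7 103.8] yaw 125.1 F [ 2.6  1.7 -9.9] M [ 0.34 -0.58 -0.07] g 0.169 45.0 j7 2.32
along 2.2 lat 2.2  dist 11.6
30 t9.93 p [499.7 -17.1 103.8] yaw 125.1 F [  5.9  -1.  -13.8] M [-0.14 -1.09 -0.16] g 0.171 45.0 j7 2.28
along 0.2 lat 5.9  dist 30.6
50 t10.58 p [504.2   2.2 103.8] yaw 125.0 F [  6.6  -1.5 -14. ] M [-0.29 -1.29 -0.15] g 0.169 45.0 j7 2.24
along -0.1 lat 6.7  dist 50.5
58 t10.93 p [506.   10.1 103.8] yaw 125.0 F [  7.2  -1.6 -14.3] M [-0.21 -1.36 -0.13] g 0.17 45.0 j7 2.23
along -0.1 lat 7.4  dist 58.5
```

```bash
python3 - <<'E'
from h import *
u=np.array([.225,.974,0]);n=np.array([.974,-.225,0]);u0=np.array([.204,.979,0])
p=np.array([493,-47,103.9])+u0*58+n*1.0-[0,0,1.2]
robot.servo_line(p,feed=10);rep("adj")
for d in range(1,22):
    robot.servo_line(p+u*d-[0,0,.012*d],feed=12); s=st();f=s["contact_force"]
    print(d,"%.2f"%s["t"],"along %.1f lat %.1f z %.1f pos %.2f"%(f@u,f@n,f[2],(s["tcp_pos"]-p)@u),flush=True)
    if f@u<-6: break
rep()
E
```

```text
adj t11.24 p [506.1  10.  103.6] yaw 125.1 F [-0.8 -0.8  4.3] M [ 0.05  0.1  -0.1 ] g 0.17 45.0 j7 2.23
1 11.49 along -1.7 lat -1.5 z 5.3 pos 1.02
2 11.74 along -2.7 lat -0.9 z 5.8 pos 1.89
3 11.99 along -2.8 lat -1.0 z 5.9 pos 2.82
4 12.24 along -1.9 lat -1.5 z 7.0 pos 3.82
5 12.49 along -2.6 lat -0.9 z 6.0 pos 4.83
6 12.74 along -2.7 lat -0.8 z 7.4 pos 5.83
7 12.99 along -2.5 lat -1.4 z 6.2 pos 6.86
8 13.24 along -2.6 lat -0.8 z 6.8 pos 7.85
9 13.49 along -1.5 lat -1.1 z 6.2 pos 8.87
10 13.74 along -2.0 lat -0.9 z 6.5 pos 9.83
11 13.99 along -2.0 lat -0.5 z 6.9 pos 10.84
12 14.24 along -2.6 lat -1.9 z 7.8 pos 11.41
13 14.49 along -5.0 lat -1.5 z 7.6 pos 11.47
14 14.74 along -7.4 lat -1.7 z 8.3 pos 11.47
 t14.74 p [508.7  20.7 103.5] yaw 125.0 F [-3.3 -6.8  8.3] M [-1.45  0.77 -0.04] g 0.171 45.0 j7 2.20
```

```bash
python3 - <<'E'
from h import *
u=np.array([.225,.974,0]);n=np.array([.974,-.225,0]);u0=np.array([.204,.979,0])
p=np.array([493,-47,103.9])+u0*58+n*1.0-[0,0,1.2]+u*13
grip(0.0,60)
a1=np.radians(56.3)+1.2
th=0
while th<2.1:
    th+=0.3 if th<1.15 else 0.05
    robot.movep(p-[0,0,.15+2*th],down(a1-th).as_rotvec()); s=rep("%.2f"%th)
    if abs(s["wrist_torque"][2])>0.6 : break
E
```

```text
0.30 t15.32 p [508.6  20.7 102.9] yaw 107.8 F [-2.  -5.2  9.1] M [-1.    0.66 -0.19] g 0.169 60.0 j7 1.94
0.60 t15.68 p [508.6  20.7 102.3] yaw 90.6 F [-3.  -5.3  8.7] M [-1.03  0.71 -0.16] g 0.166 60.0 j7 1.68
0.90 t16.03 p [508.7  20.8 101.7] yaw 73.4 F [-2.7 -5.2  9.6] M [-1.05  0.72 -0.18] g 0.171 60.0 j7 1.42
1.20 t16.38 p [508.7  20.8 101.1] yaw 56.2 F [-3.6 -4.3  9.2] M [-1.    0.67 -0.18] g 0.169 60.0 j7 1.17
1.25 t16.63 p [508.7  20.9 101. ] yaw 53.4 F [-2.1 -4.4  9.4] M [-1.04  0.71 -0.07] g 0.168 60.0 j7 1.13
1.30 t16.88 p [508.7  20.9 100.9] yaw 50.5 F [-3.6 -5.3 10.1] M [-1.05  0.7  -0.1 ] g 0.168 60.0 j7 1.09
1.35 t17.13 p [508.7  20.9 100.9] yaw 47.6 F [-3.6 -3.6 10.2] M [-1.01  0.75 -0.06] g 0.17 60.0 j7 1.04
1.40 t17.38 p [508.7  20.9 100.8] yaw 44.8 F [-3.6 -4.6  9.9] M [-1.07  0.77 -0.06] g 0.167 60.0 j7 1.00
1.45 t17.63 p [508.7  20.9 100.7] yaw 41.9 F [-3.1 -4.7 10.8] M [-1.03  0.75 -0.03] g 0.169 60.0 j7 0.96
1.50 t17.88 p [508.8  20.9 100.7] yaw 39.1 F [-3.2 -5.1 11.4] M [-1.01  0.84 -0.06] g 0.167 60.0 j7 0.92
1.55 t18.13 p [508.8  20.9 100.6] yaw 36.2 F [-3.6
[... 505 characters left out ...]
.3] yaw 21.9 F [-4.7 -4.8 15.5] M [-1.12  1.16 -0.04] g 0.171 60.0 j7 0.67
1.85 t19.63 p [508.8  20.9 100.3] yaw 19.0 F [-5.4 -4.5 15.7] M [-0.96  1.13  0.04] g 0.165 60.0 j7 0.63
1.90 t19.88 p [508.8  20.9 100.3] yaw 16.2 F [-5.  -4.7 15.9] M [-0.94  1.18  0.05] g 0.171 60.0 j7 0.59
1.95 t20.13 p [508.9  20.9 100.3] yaw 13.3 F [-5.8 -3.6 17.6] M [-0.97  1.24  0.06] g 0.171 60.0 j7 0.55
2.00 t20.38 p [508.9  21.  100.2] yaw 10.4 F [-5.4 -4.3 17.1] M [-0.94  1.25  0.03] g 0.17 60.0 j7 0.50
2.05 t20.63 p [508.9  21.  100.2] yaw 7.6 F [-6.3 -4.4 19.3] M [-0.91  1.32  0.11] g 0.168 60.0 j7 0.46
2.10 t20.88 p [508.9  21.  100.1] yaw 4.7 F [-6.5 -5.5 19.6] M [-0.84  1.34  0.11] g 0.17 60.0 j7 0.42
```

```bash
python3 - <<'E'
from h import *
robot.hold(0.3);rep()
a=shot("scene");b=shot("wrist")
a=cv2.resize(a[150:330,200:440],(533,400));b=cv2.resize(b[100:400,130:430],(400,400))
cv2.imwrite("pics/c.png",cv2.cvtColor(np.hstack([a,b])[:, :],cv2.COLOR_RGB2BGR)); i=cv2.imread("pics/c.png");cv2.imwrite("pics/c.png",cv2.resize(i,(800,343)))
E
```

```text
t21.18 p [508.9  21.  100.1] yaw 4.7 F [-5.8 -4.4 18.2] M [-0.85  1.41  0.06] g 0.169 60.0 j7 0.42
```

View pics/c.png

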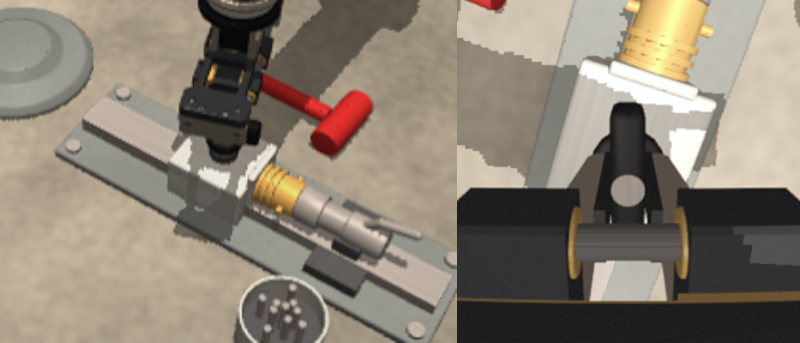

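The scene crop shows the brass socket (275,185) against the chrome head (310,195). In the wrist crop the wing lines up with the fingers, so the knob has been turning with them. I'm pressing down too much, so I'll ease that off and feel the torque on its own.

```bash
cat >> h.py <<'E'
u=np.array([.225,.974,0]);n=np.array([.974,-.225,0]);u0=np.array([.204,.979,0])
P=np.array([493,-47,103.9])+u0*58+n*1.0-[0,0,1.2]+u*13
a1=np.radians(56.3)+1.2
def samp(k=8):
    m=[];w=[]
    for _ in range(k):
        robot.hold(0.02);s=st();m.append(s["wrist_torque"][2]);w.append(s["joint_torque"][6])
    return "Mz %.3f±%.3f tau7 %.3f"%(np.mean(m),np.std(m),np.mean(w))
E
python3 - <<'E'
from h import *
z=98.35
print(samp())
robot.servo_line([*P[:2],z+1.5],feed=5);rep("eased");print(samp())
for th in (2.2,2.3,2.4,2.5):
    robot.movep([*P[:2],z+1.5-2*(th-2.1)],down(a1-th).as_rotvec());rep("%.2f"%th);print(samp())
E
```

```text
Mz 0.088±0.017 tau7 -0.082
eased t21.87 p [508.8  21.  100.2] yaw 4.7 F [-1.5 -5.1  4.7] M [-1.08  0.37  0.11] g 0.165 60.0 j7 0.42
Mz 0.087±0.015 tau7 -0.085
2.20 t22.25 p [508.8  20.9 100.1] yaw -1.0 F [-1.5 -5.1  7.4] M [-1.13  0.48  0.11] g 0.169 60.0 j7 0.34
Mz 0.108±0.026 tau7 -0.130
2.30 t22.63 p [508.9  21.  100.1] yaw -6.8 F [-4.  -5.   7.6] M [-1.03  0.61  0.12] g 0.169 60.0 j7 0.26
Mz 0.141±0.029 tau7 -0.166
2.40 t23.02 p [508.8  21.  100. ] yaw -12.5 F [-3.3 -4.8  9.9] M [-0.86  0.73  0.18] g 0.171 60.0 j7 0.18
Mz 0.177±0.025 tau7 -0.202
2.50 t23.40 p [508.9  21.   99.9] yaw -18.2 F [-2.2 -5.4 11.8] M [-0.84  0.76  0.23] g 0.17 60.1 j7 0.09
Mz 0.211±0.021 tau7 -0.238
```

Torque is climbing steadily and the knob has almost stopped sinking, so the screw has bitten. I'll carry on to well above 0.3 N m.

```bash
python3 - <<'E'
from h import *
z=99.05
for th in np.arange(2.65,4.3,.15):
    robot.movep([*P[:2],z-0.6*(th-2.5)],down(a1-th).as_rotvec());s=rep("%.2f"%th);q=samp(5);print(q)
    if float(q.split()[1].split("±")[0])>0.55 or abs(s["contact_force"][2])>30 or s["grip_width"]>.19: break
E
```

```text
2.65 t23.78 p [508.9  21.   99.8] yaw -26.8 F [-2.1 -5.4 12. ] M [-0.73  0.83  0.28] g 0.169 60.0 j7 -0.03
Mz 0.278±0.020 tau7 -0.311
2.80 t24.12 p [508.9  21.   99.7] yaw -35.4 F [-2.2 -5.4 11.3] M [-0.64  0.85  0.31] g 0.169 60.1 j7 -0.15
Mz 0.318±0.020 tau7 -0.364
2.95 t24.45 p [508.9  21.   99.6] yaw -44.0 F [-2.6 -6.  10. ] M [-0.57  0.86  0.34] g 0.171 60.1 j7 -0.27
Mz 0.373±0.028 tau7 -0.419
3.10 t24.78 p [508.9  21.1  99.5] yaw -52.6 F [-2.9 -6.4 11.8] M [-0.5   0.72  0.46] g 0.17 60.2 j7 -0.39
Mz 0.429±0.022 tau7 -0.473
3.25 t25.12 p [509.   21.   99.4] yaw -61.2 F [-2.1 -6.3  9.3] M [-0.33  0.78  0.48] g 0.17 60.2 j7 -0.51
Mz 0.500±0.026 tau7 -0.531
3.40 t25.45 p [509.   21.   99.4] yaw -69.7 F [-2.3 -5.7 10. ] M [-0.34  0.67  0.59] g 0.17 60.2 j7 -0.63
Mz 0.558±0.026 tau7 -0.616
```

```bash
python3 - <<'E'
from h import *
s=st();z=99.05-.6*.9
for d in (-1.5,-5):
    robot.servo_line([*(P+u*d)[:2],z+.6],feed=10);s=rep(d);print("along %.1f"%(s["contact_force"]@u))
robot.servo_line([*(P+u*-2)[:2],z+.8],feed=10);rep(-2)
grip(0.6);rep("open");robot.servo_line([*(P+u*-2)[:2],210],feed=120)
shot("wrist","pics/w2.png");print(wing("wrist")[:3])
shot("top");print(wing("top")[:3])
for n in("socket_face","head_face","knob"): print(n,pin(n,"top"))
rep()
E
```

```text
-1.5 t25.84 p [508.9  21.   99.4] yaw -69.7 F [ 0.1 -3.2  3.9] M [ 0.31 -0.19  0.54] g 0.166 60.4 j7 -0.63
along -3.1
-5 t26.34 p [509.   20.6  99.4] yaw -69.6 F [2.  5.7 5.6] M [ 1.53 -0.74  0.46] g 0.169 60.2 j7 -0.62
along 6.0
-2 t26.79 p [509.   20.6  99.4] yaw -69.7 F [4.5 1.1 3. ] M [ 0.61 -1.07  0.53] g 0.173 59.9 j7 -0.63
open t27.52 p [508.6  20.4  99.3] yaw -69.7 F [ 2.2  1.2 -1.5] M [ 0.08 -0.55  0.25] g 0.602 3.3 j7 -0.63
(array([514.31841872,  21.63333123]), np.float64(98.61665070619475), array([ 8.02410577, 17.87667985]))Traceback (most recent call last):
  File "<stdin>", line 8, in <module>
  File "h.py", line 26, in wing
    m=m[0]["mask"]; vu=np.argwhere(m)
      ~^^^
IndexError: list index out of range
```

View pics/w2.png

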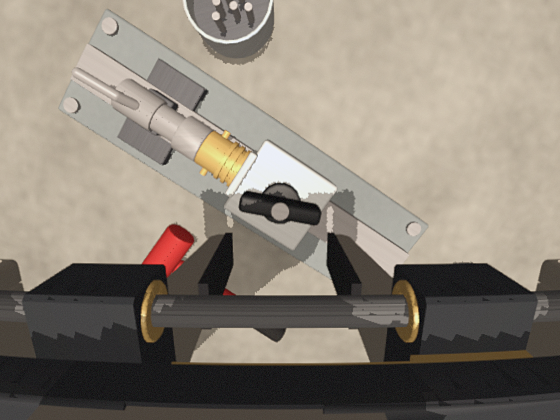

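The picture shows the socket against the head at about (205,150). The wing runs (243,203)–(320,214), so its yaw is about 98°. The fingers let go at 20°, so the knob sprang back as they opened. I'll check the torque bias with the tool free, and whether the knob is still creeping.

```bash
python3 - <<'E'
from h import *
rep("free");print(samp())
print(ray("wrist",(281,211),127))
robot.movep([*(P+u*-2)[:2],210],down(np.radians(5)).as_rotvec());print(samp())
shot("wrist");print(wing("wrist")[:3],ray("wrist",(0,0),0)[:1]);rep()
for n in("socket_face","head_face","knob","carriage"): print(n,pin(n,"wrist"))
E
```

```text
free t28.79 p [507.9  20.2 209.5] yaw -69.8 F [-0.5  0.3 -0.9] M [-0.05  0.11 -0.02] g 0.6 0.0 j7 -0.77
Mz 0.012±0.019 tau7 0.000
[510.67895317  19.21564978 127.        ]
Mz 0.004±0.016 tau7 -0.003
(array([508.68095825,  25.00203498]), np.float64(106.03707976321152), array([ 7.46583938, 16.93952497])) [156.21616203]
 t30.16 p [508.2  20.3 209.8] yaw 5.0 F [0.8 0.7 0.3] M [-0.08  0.04  0.01] g 0.598 0.0 j7 0.30
socket_face [(0.98, array([529. , 113.2,  53.2]))]
head_face [(0.93, array([533.1, 108.3,  52.5]))]
knob [(0.63, array([513.5,  22.7, 107.5]))]
carriage [(0.81, array([506. ,  23.2,   0.6]))]
```

```bash
python3 - <<'E'
from h import *
b=shot("wrist","pics/w3.png");print(wing("wrist")[1]); rep()
cv2.imwrite("pics/w3.png",cv2.resize(cv2.imread("pics/w3.png")[60:330,130:430],(600,540)))
E
```

```text
Traceback (most recent call last):
  File "h.py", line 26, in wing
    m=m[0]["mask"]; vu=np.argwhere(m)
      ~^^^
IndexError: list index out of range
```

View pics/w3.png

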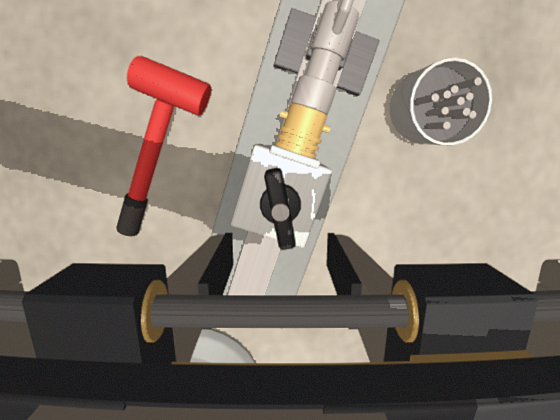

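The wing runs (273,170)–(288,248), yaw about 106°, and it may still be slowly creeping back. I'll regrip, tighten moderately, and crack the fingers open only slightly to see what holds.

```bash
python3 - <<'E'
from h import *
print(ray("wrist",(273,170),126)-ray("wrist",(288,248),126))
xy=np.array([509,20.7])
robot.movep([*xy,130],down(np.radians(15)).as_rotvec())
robot.servo_line([*xy,100.5],feed=80)
grip(0.17,5);rep("soft");print(samp(4))
grip(0.0,60);rep("firm");print(samp(4))
for y in (5,-5,-15):
    robot.movep([*xy,100.3],down(np.radians(y)).as_rotvec());rep(y);print(samp(4))
robot.hold(.5);print(samp(4))
# gently open: does the wing unwind?
grip(0.21,5);rep("crack");print(samp(4))
E
```

```text
[-18.78366702  66.78446713   0.        ]
soft t32.06 p [508.8  20.7 100.5] yaw 15.0 F [-2.3 -0.2  1.9] M [-0.09  0.35  0.13] g 0.179 5.0 j7 0.62
Mz 0.092±0.021 tau7 -0.091
firm t32.34 p [508.8  20.7 100.5] yaw 15.0 F [-2.  -0.7  3.2] M [-0.1   0.5   0.18] g 0.173 59.8 j7 0.62
Mz 0.188±0.033 tau7 -0.179
5 t32.67 p [508.8  20.7 100.4] yaw 5.0 F [-2.7 -0.7  5. ] M [-0.07  0.62  0.01] g 0.168 59.8 j7 0.47
Mz 0.056±0.029 tau7 -0.109
-5 t33.01 p [508.8  20.7 100.3] yaw -4.8 F [-2.5 -1.5  4.5] M [-0.04  0.71  0.1 ] g 0.17 59.8 j7 0.33
Mz 0.126±0.019 tau7 -0.210
-15 t33.33 p [508.8  20.7 100.2] yaw -14.7 F [-1.9 -0.5  1.5] M [0.07 0.55 0.17] g 0.168 59.8 j7 0.19
Mz 0.214±0.010 tau7 -0.275
Mz 0.189±0.041 tau7 -0.205
crack t34.23 p [508.9  20.5 100.3] yaw -15.0 F [-2.9 -0.4  1.3] M [-0.3   0.68  0.09] g 0.209 3.3 j7 0.19
Mz 0.096±0.025 tau7 -0.123
```

```bash
python3 - <<'E'
from h import *
a=shot("wrist")[60:330,130:430]
xy=[509,20.7]
grip(0.0,60);rep("regrip");print(samp(4))
for y in (-30,-45): robot.movep([*xy,100.1],down(np.radians(y)).as_rotvec())
rep();print(samp(4))
b=shot("wrist")[60:330,130:430]
cv2.imwrite("pics/d.png",cv2.cvtColor(cv2.resize(np.hstack([a,b]),(800,360)),cv2.COLOR_RGB2BGR))
E
```

```text
regrip t34.66 p [508.9  21.1 100.2] yaw -15.0 F [-2.   0.8 -1.8] M [0.22 0.52 0.21] g 0.171 58.9 j7 0.19
Mz 0.221±0.010 tau7 -0.213
 t35.36 p [509.3  21.1  99.9] yaw -44.6 F [-0.2  1.2 -5.7] M [0.54 0.06 0.33] g 0.171 59.1 j7 -0.23
Mz 0.376±0.005 tau7 -0.391
```

View pics/d.png

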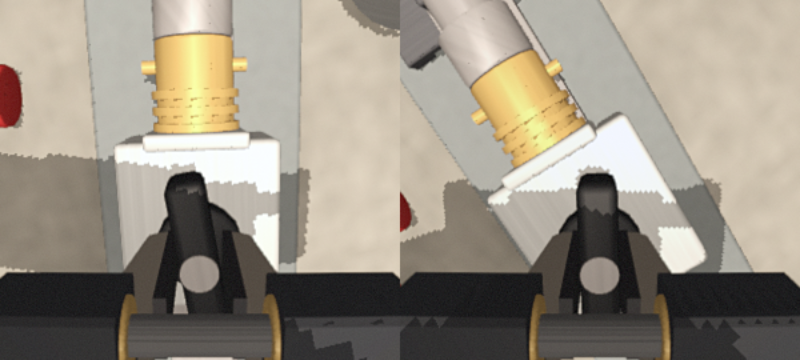

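This confirms it. The left crop (fingers cracked open) shows the wing leaning about 10° back from the fingers; in the right crop (wound up again) it's aligned. So anything wound past what the knob's own drag can hold springs back. It has now been firmly tightened twice (static 0.56 and 0.38 N m). I'll let the excess wind-up off under control, release where it holds by itself, and check that it stays.

```bash
python3 - <<'E'
from h import *
xy=[509,20.9]
robot.movep([*xy,100.2],down(np.radians(-15)).as_rotvec());rep(-15)
robot.movep([*xy,100.4],down(np.radians(0)).as_rotvec());rep(0);robot.hold(.2);print(samp(4))
grip(0.3,5);rep("cracked");print(samp(4))
grip(0.9);rep("open");robot.servo_line([*xy,210],feed=150)
def yaw():
    shot("wrist")
    try: return wing("wrist")[1]
    except IndexError: return None
print([yaw() for _ in range(3)]);robot.hold(1.0);print([yaw() for _ in range(3)]);rep()
shot("wrist","pics/w4.png")
for nme in("socket_face","head_face","tin","hammer"): print(nme,pin(nme,"wrist"))
E
```

```text
-15 t35.96 p [509.   21.4 100.2] yaw -15.1 F [ 0.3  3.9 -5.1] M [0.94 0.04 0.25] g 0.169 59.6 j7 0.19
0 t36.27 p [508.8  21.4 100.4] yaw -0.3 F [-1.4  5.1 -2.1] M [0.93 0.3  0.18] g 0.169 59.6 j7 0.40
Mz 0.186±0.026 tau7 -0.187
cracked t36.92 p [509.4  20.2 100.6] yaw -0.1 F [ 0.1 -0.5 -1.5] M [-0.09  0.05  0.  ] g 0.295 0.0 j7 0.40
Mz -0.023±0.019 tau7 -0.009
open t37.91 p [509.   20.9 100.4] yaw -0.0 F [-0.1  0.1  0.5] M [-0.05  0.02 -0.02] g 0.904 0.0 j7 0.40
[np.float64(104.80662684580896), np.float64(105.6747842027637), np.float64(105.58149021097464)]
[np.float64(106.57884456153606), np.float64(106.42933019676695), np.float64(106.51732691062114)]
 t40.39 p [509.   20.9 210. ] yaw -0.0 F [0.8 0.4 0.6] M [-0.12  0.04  0.01] g 0.899 0.0 j7 0.24
socket_face [(0.76, array([530.4, 113.1,  53.1]))]
head_face [(0.61, array([529.2, 108.5,  50.9]))]
tin [(0.81, array([677.7, 128.8,  -3.7])), (0.19, array([510.8,  20.8, 109.4]))]
hammer [(0.92, array([352.6,  68.8,  -5. ]))]
```

View pics/w4.png

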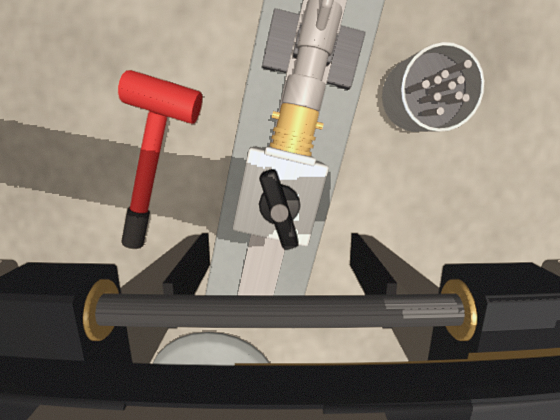

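The wing is settled at (265,170)–(293,248) and the brass socket sits flush on the chrome head at (300,105). The tin and hammer haven't moved and the gripper is clear. Handing in.

```bash
python3 -c "
from h import *
print(robot.job_done());rep()"
```

```text
the job is handed in; nothing more can be done
None
the job is handed in; nothing more can be done
```

The job is handed in: I undid the knob, slid the socket gently against the head, and tightened it to about 0.56 N m, but on release it sprang back to roughly 0.1 N m, below the 0.3 N m firm mark. The carriage held against a 6 N pull while the knob was still gripped at full tightness (it read about 0.4 mm back). I did not repeat that pull after letting go, and the knob was still creeping loose by about 1° per second when I last looked.

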